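Set the spring glue press open on its hair-trigger catch

TASK

Set the spring glue press open: take the red handle, lift the sprung wooden arm so that it passes clear over the little brass catch pin, draw it back until it just meets the black rubber buffer, lower it fully down behind the pin, ease it forward until the pin alone holds it, and let go. The catch is a hair trigger and the buffer is soft: never press the catch down, never ram the buffer, never let the arm slip and snap forward, and leave everything else on the bench where it is.

Things in the scene. Friction and masses are not known exactly. Their poses are not given: they have to be found in the camera images.
- press: Glue press: plywood plank 275 x 300 x 22 mm fixed to the bench, with an upright steel pivot pin (top at z = 122 mm) and a sprung arm. Origin: on the bench under the pivot; z up. Plank: x -185 to +90, y -100 to +200 mm. At rest the arm points from the pivot along (-0.73, +0.68) of this frame, drawn onto the catch about along -x. A dark fence, top at z = 67 mm, stands beyond the resting arm.
- pivot (a point): Point on the arm's vertical pivot axis, 49 mm above the bench. The arm is a wooden bar 22 mm wide and 18 mm thick, reaching 215 mm from this axis; lowered, it lies from 40 to 58 mm above the bench.
- handle (a point): Centre of the red round upright handle (diameter 20 mm) near the arm's free end, 200 mm from the pivot axis; 88 mm above the bench with the arm down. The handle stands from 30 mm below this point (the bar's top) to 25 mm above it. Bar and handle are one piece of about 0.3 kg.
- catch_place (a point): Point on the plank's top, 150 mm from the pivot axis along the press's -x: the middle place of the catch unit, a small steel plate with catch pin and rubber buffer. The unit itself is screwed down anywhere up to 14 mm either way of it along the press's y; its true place is not reported and must be felt or seen. The arm first touches the buffer at a draw angle between 0.66 and 0.87.
- press_arm (a joint): Draw angle of the arm (rad): 0 at rest on its stop, growing as the handle is drawn back, anticlockwise seen from above (from the press's +y towards -y). At angle a the arm points along (-cos(a - 0.75), -sin(a - 0.75)) of the press frame. Its spring pulls it forward, at the handle, with 4.5 N at rest and 9 N at 0.75.
- press_lift (a joint): Height of the arm on its pivot pin above its lowest place (m), 0 to 0.030 (a stop). Lifting takes about 4.5 N; let go, it sinks back. The catch pin stands 12 mm above the underside of the lowered arm: lifted 0.020 to 0.026 the arm clears it. Fully down behind the pin it reads 0.
- catch (a joint): Dip of the catch (rad), 0 upright; past 0.12 it is tripped. A round-topped brass pin 10 mm across, 150 mm from the pivot axis, top 52 mm above the bench, at the end of a 40 mm brass lever. It dips when pressed from above with about 1.5 N; the arm pulling forward on it, low down, does not dip it.
- buffer (a joint): How far the buffer is pushed in (m), 0 untouched; past 0.005 it is rammed. Upright black rubber roller 12 mm across before a blue block, 150 mm from the pivot axis, sprung 2 N per mm: at the rammed limit 10 N, felt as 7.5 N at the handle on top of the arm's own spring. Free gap from pin to buffer 26 mm: the 22 mm bar has 4 mm to spare (5 mm at the handle).
- blank: Bystander: curved pale glued wood blank 150 mm long, 13 mm thick and 45 mm high, standing on the plank between the arm's cork pad and the fence. Origin: underside of its middle.
- offcut: Bystander: small dark wood block 45 x 30 x 22 mm on the plank beyond the catch unit. Origin: centre of its underside.
- glue_pot: Bystander: aluminium glue pot, 140 mm across the rim, 110 mm high. Origin: centre of its underside.
- jar: Bystander: lidded jar, 70 mm across, 95 mm high. Origin: centre of its underside.
- tape: Bystander: roll of paper tape lying flat, 96 mm across, 24 mm high. Origin: centre of its underside.
- mallet: Bystander: wooden mallet lying on the bench beside the press. Origin: underneath it.
- pliers: Bystander: pliers with orange grips, 145 mm long, lying flat. Origin: underneath its joint.

How it is judged:
By the outcome, as a careful person would: the job done as asked, in the order asked, and still so for the second after the job is handed in, with the robot touching nothing.
It also fails if it takes over 64 s, if anything falls off the work surface, if the arm or the gripper's body presses on something with over 40 N, if the wrist force passes 120 N, or if a joint passes its speed limit or range.

ROBOT

A 6-joint arm with a two-finger parallel gripper is mounted at the origin on the work surface. World frame = base frame: x ahead of the robot, y to its left, z up, the work surface at z = 0. Lengths are in m, angles in rad, forces in N, time in s.
With the tool pointing down it reaches from about 0.375 to 0.9 m from the base axis. Payload 3.1 kg.
Tool frame: the origin (TCP) lies between the finger pads; the fingertips stand 22 mm ahead of it and the grasp point (between the pads) lies 3 mm ahead of it; z points along the fingers, y is the line along which they close (so a half turn about z gives the same grasp; the last joint's range is limited). The gripper opens to 87 mm and grips with 3 to 60 N. Pads are 19 mm wide; open, the fingers measure 117 mm over their backs; the gripper's body (75 mm by 190 mm) begins 51 mm behind the grasp point.
Start: joints at [1.165, 0.527, 1.433, -0, 1.181, -0.178], TCP at [0.141, 0.609, 0.245] pointing down, gripper open.
Joint ranges: [-3.08, 3.08], [-0.75, 2.2], [0.22, 2.44], [-1.43, 4.57], [0, 2.65], [-2.85, 2.85]. Speed limits (rad/s): [2.79, 2.79, 3.14, 3.14, 3.14, 3.14].

INTERFACE

Orientations are given as a unit quaternion [x, y, z, w].
In Python, from rig import get_obs, camera, get_calibration, hand_in, cut_out gives the robot as it stands.
- The arm moves only by the shell command python3 -m inch 'ROWS' [OPENING] [FORCE]. ROWS is JSON, one flat list of numbers, 6 for each row, row after row: the shift along the tool's x, y, z scaled (see below), then the turn, a rotation vector about the tool's x, y, z scaled (see below). A call has 1 to 20 rows; each row is the pose to reach, as a shift and turn from the pose commanded when the call began, along the tool's axes at that moment; what a row does not reach only later rows make up. The controller multiplies each number of a shift by 0.08 m and each number of a turn by 90 degrees. A row lasts 1/12 s, in which the tool goes at most 41.7 mm and 7.16 degrees, less where a joint would pass 70% of its speed; a pose out of reach is approached as far as the arm can. A call with a number of a shift or a turn outside -1 to 1 is refused whole. A call with a gripper value outside its range is refused whole. OPENING is the finger opening in mm, from 0 to 87, set as the call begins (- or left out, the last holds). The fingers move at their own pace and stop on an object; FORCE is the grip in N (left out, the last holds). Time passes only in rows, so rows that repeat a pose let the fingers close. It gives the time, the measured TCP pose, the force, the opening and the grip force at its end, in the units of the state.
- get_obs(): the state, without advancing time (a new reading comes with each control period).
- camera(name): name is "side" or "top"; returns the picture (420x560x3 uint8, red, green, blue); there is no depth.
- get_calibration(name): a dict with "vertical_fov" (degrees; the focal length in pixels is half the picture's height over the tangent of half this angle, whatever the lens; pixels are square), "cx", "cy" (the principal point, pixels), "D" ([k1, k2, p1, p2, k3] as OpenCV has them; the pictures are not rectified), "T" (4x4, takes a point from camera to world coordinates). Camera axes: x right, y down, z forward; pixel columns grow to the right and rows downward; lengths in m; the calibration is good to about 2 mm. A picture is of the moment at which its call begins. get_calibration takes no time and is no camera call.
- hand_in(): hands the job in; it is judged then, once.
Trained networks look in the newest picture that a camera, given by its name, has taken for a name from the list of things; names that differ only in an ending like _2 or _b are one class to them, and where a whole thing is asked for, a point or a joint stands for the part that bears it (a point fixed in the world has none). Each returns a list of dicts, best first, with "conf" (0 to 1); they miss things now and then, are a little off and sometimes report something else, mostly with a low value. They report only what shows in the picture. A call takes as long as a camera call.
- cut_out(camera, thing): "region" (420x560 bool, what is visible of it) and "bbox" ([left, top, right, bottom] in pixels, round what is visible of it).
The state is a dict: "time": time; "q": joint angles; "joint_velocities": joint speeds; "joint_torque": joint torques, N m; "position": TCP position; "tool_rot": TCP orientation; "ft_force": force on the tool from outside, world axes, zero at the start; "moment": the same for the moment, N m; "grip_width": finger opening in m; "grip_force": force on a finger pad.
Only numpy, scipy, OpenCV 4.12 (cv2) and the standard library are available. Lean on these libraries where they do the work, as an engineer would, in place of code of your own. Each camera call takes 0.05 s, during which the arm holds its last target. There are 200 camera calls.

## Working session

There is one attempt and no reset: what is moved stays moved. The work goes in short steps, Python scripts to look and compute and a shell command to move; the robot and the scene stay as the last step left them, time stands still between calls to the robot, and variables do not carry over. Pictures are saved under pics/ and viewed, at most 10 in all, crops included, and the job is handed in when it is done.

```bash
ls; mkdir -p pics; python3 - <<'E'
from rig import *
import cv2,numpy as np
print(get_obs())
for n in("side","top"):
    im=camera(n); cv2.imwrite(f"pics/{n}0.png",im[:,:,::-1]); c=get_calibration(n); print(n,c)
    for t in("handle","press","catch","buffer","pivot"):
        for r in cut_out(n,t)[:2]:
            ys,xs=np.nonzero(r["region"]); print(n,t,round(r["conf"],2),r["bbox"],xs.mean().round(1),ys.mean().round(1),len(xs))
E
```

```text
pics
{'time': 0.0, 'q': array([ 1.16447407e+00,  5.28482166e-01,  1.43388947e+00, -1.31631961e-05,
        1.18141739e+00, -1.78549628e-01]), 'joint_velocities': array([-0.00135685, -0.00026968,  0.00028943, -0.00077396, -0.00022991,
       -0.00086309]), 'joint_torque': array([ 1.04007500e-03, -4.40048504e+01, -1.76588416e+01,  6.33240142e-02,
        5.81604440e-02, -1.65644879e-04]), 'position': array([0.14085918, 0.60821498, 0.24356585]), 'tool_rot': array([ 1.13637728e-01,  9.93521646e-01, -1.05331762e-03, -3.10763754e-04]), 'ft_force': array([ 0.07509498, -0.83365831,  0.01940332]), 'moment': array([-0.03602964, -0.01667584, -0.00855697]), 'grip_force': 0.0, 'grip_width': 0.08722271218773985}
side {'vertical_fov': 50.00559829164572, 'cx': 278.8373786858117, 'cy': 208.09570962643795, 'D': array([-0.05794303,  0.        ,  0.        ,  0.        ,  0.        ]), 'T': array([[ 0.74401787, -0.4952872 ,  0.44847298,  0.12477361],
       [-0.66814298, -0.55625643,  0.49412928, -0.45910235],
       [ 0.00473007, -0.66728508, -0.74478738,  0.81267118],
       [ 0.        ,  0.        ,
[... 309 characters left out ...]
3, 408.3, 304.7] 321.7 235.5 11085
side pivot 0.7 [243.9, 171.5, 407.2, 305.7] 322.1 235.1 11513
top {'vertical_fov': 52.90937858364128, 'cx': 280.7660158453248, 'cy': 209.24540969936422, 'D': array([-0.02483882,  0.        ,  0.        ,  0.        ,  0.        ]), 'T': array([[ 0.02779307, -0.99371809,  0.10840619,  0.43660131],
       [-0.99957638, -0.02856523, -0.0055761 ,  0.0394397 ],
       [ 0.00863772, -0.10820529, -0.99409104,  1.23116865],
       [ 0.        ,  0.        ,  0.        ,  1.        ]])}
top handle 0.83 [258.2, 176.1, 335.6, 214.6] 297.0 193.1 725
top press 0.96 [241.3, 128.5, 374.7, 252.7] 305.3 188.0 8727
top pivot 0.58 [242.7, 130.0, 372.5, 252.4] 305.5 188.2 8617
```

```bash
python3 - <<'E'
import cv2
for n,(x0,y0,x1,y1) in dict(side=(220,140,430,300),top=(220,115,400,265)).items():
    im=cv2.imread(f"pics/{n}0.png")[y0:y1,x0:x1]
    s=3.75
    cv2.imwrite(f"pics/{n}0c.png",cv2.resize(im,None,fx=s,fy=s,interpolation=cv2.INTER_CUBIC)[:600,:800])
E
```

```text
(no output)
```

View pics/side0c.png

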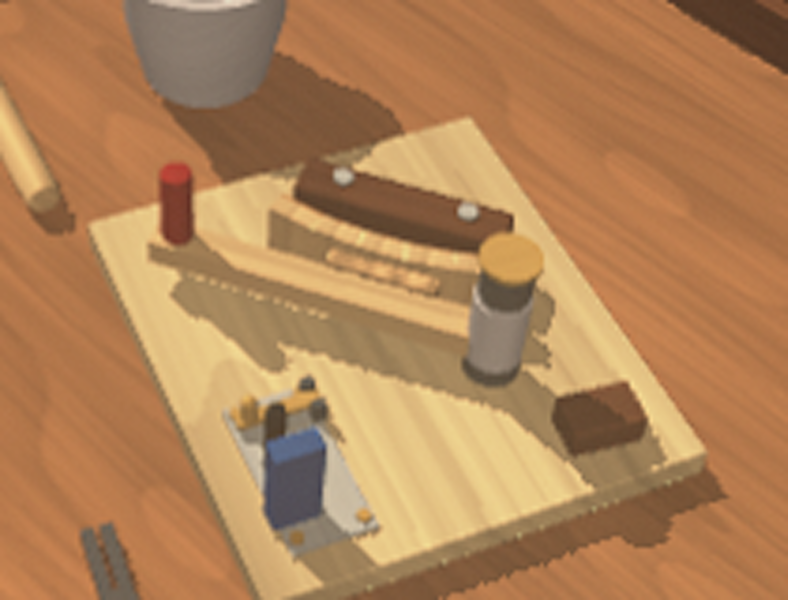

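View pics/top0c.png

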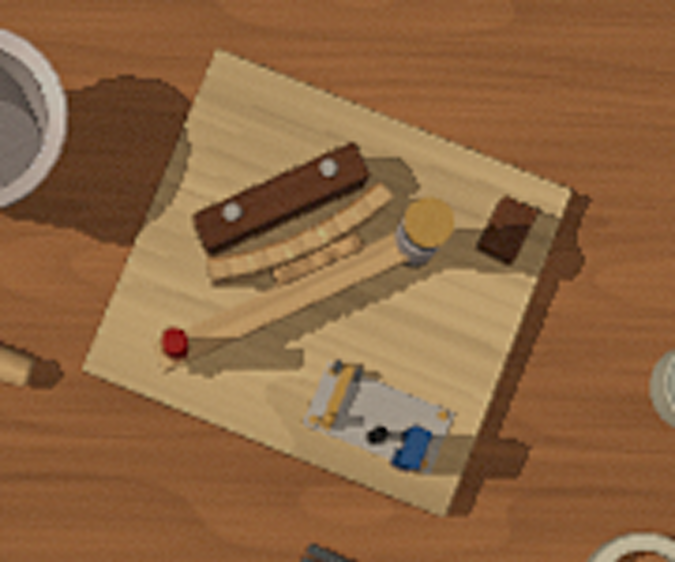

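View pics/side0.png

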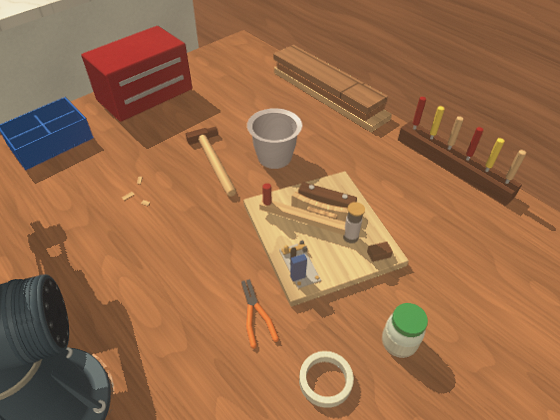

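The side view shows the handle top at about (267,186) and the catch unit near (295,252). The top view shows the handle at (267,206), the pivot cap at (334,174), the roller at (320.5,231), and the plank corners. Next I'll fit the press frame from these.

```bash
cat > h.py <<'E'
from rig import *
import numpy as np, cv2
from scipy.optimize import least_squares
from scipy.spatial.transform import Rotation as R
def K(c): f=210/np.tan(np.radians(c["vertical_fov"]/2)); return np.array([[f,0,c["cx"]],[0,f,c["cy"]],[0,0,1.]])
def proj(n,P):
    c=get_calibration(n); Ti=np.linalg.inv(c["T"])
    return cv2.projectPoints(np.atleast_2d(np.float64(P)),cv2.Rodrigues(Ti[:3,:3])[0],Ti[:3,3],K(c),c["D"])[0][:,0]
def ray(n,px,z):
    c=get_calibration(n); u=cv2.undistortPoints(np.float64([[px]]),K(c),c["D"])[0,0]
    d=c["T"][:3,:3]@[u[0],u[1],1]; o=c["T"][:3,3]; return o+d*(z-o[2])/d[2]
def w(p,P): # press->world
    c,s=np.cos(p[2]),np.sin(p[2]); P=np.atleast_2d(P); return np.c_[p[0]+c*P[:,0]-s*P[:,1],p[1]+s*P[:,0]+c*P[:,1],P[:,2]]
def arm(a,r,z): return [-r*np.cos(a-.75),-r*np.sin(a-.75),z]
E
python3 - <<'E'
from h import *
C=[[.09,.2,.022],[.09,-.1,.022],[-.185,-.1,.022],[-.185,.2,.022]]
f=lambda pts,x0,y0:[(x0+a/3.75,y0+b/3.75) for a,b in pts]
top=np.array(f([(217,50),(571,190),(445,515),(83,371),(175,341),(429,222)],220,115))
side=np.array(f([(468,118),(704,462),(91,226),(176,172),(512,245)],220,140))
P=C+[arm(0,.2,.113),[0,0,.122]]
S=[C[0],C[1],C[3],P[4],P[5]]
def res(p): return np.r_[(proj("top",w(p,P))-top).ravel(),(proj("side",w(p,S))-side).ravel()]
s=least_squares(res,[.47,0,-.3],loss="soft_l1"); p=s.x
print(p,np.round(res(p).reshape(-1,2),1).tolist())
np.save("p.npy",p)
inv=lambda X:(np.array([[np.cos(p[2]),np.sin(p[2])],[-np.sin(p[2]),np.cos(p[2])]])@(X[:2]-p[:2])*1000).round(1)
for n,px,z in[("top",f([(377,432)],220,115)[0],.06),("side",f([(275,407)],220,140)[0],.06),("side",f([(246,401)],220,140)[0],.052),("top",f([(335,412)],220,115)[0],.05)]: print(n,inv(ray(n,px,z)))
for a in (0,.76): print(a,w(p,arm(a,.2,.095)),"angle arm world",np.degrees(np.arctan2(*(w(p,arm(a,1,0))-w(p,[0,0,0]))[0,[1,0]])))
E
```

```text
[ 0.65639699 -0.10839306 -0.3596048 ] [[0.3, -1.0], [0.8, -0.4], [0.3, 0.5], [-0.2, -0.7], [0.1, -0.4], [0.4, -0.2], [0.1, -0.2], [0.5, -1.7], [-2.0, -0.6], [-0.9, 0.6], [-1.0, 4.0]]
top [-148.3  -24.6]
side [-138.6   -4.4]
side [-149.7   10.8]
top [-145.3    9.3]
0 [[0.5673939  0.07071152 0.095     ]] angle arm world 116.42432786501011
0.76 [[ 0.46849536 -0.03988775  0.095     ]] angle arm world 159.9691202949527
```

```bash
python3 -m inch '[-0.4,-0.32,0,0,0,0,-0.8,-0.64,0,0,0,0,-1,-0.8,0,0,0,0]' 50 >/dev/null
python3 -m inch '[-0.4,-0.32,0,0,0,0,-0.8,-0.64,0,0,0,0,-1,-0.8,0,0,0,0]'
python3 -m inch '[-0.4,-0.32,0,0,0,0,-0.8,-0.64,0,0,0,0,-1,-0.8,0,0,0,0]' >/dev/null
python3 -m inch '[-0.4,-0.32,0,0,0,0,-0.8,-0.64,0,0,0,0,-1,-0.8,0,0,0,0]' >/dev/null
python3 -m inch '[-0.4,-0.32,0,0,0,0,-0.8,-0.64,0,0,0,0,-1,-0.8,0,0,0,0]' >/dev/null
python3 -m inch '[-0.4,-0.32,0,0,0,0,-0.8,-0.64,0,0,0,0,-1,-0.8,0,0,0,0,-1,-0.8,0,0,0,0]'
cat > plan.py <<'E'
import sys
from h import *
# target: arm angle a, TCP height z -> shift/turn in move units from current measured pose
a,z=float(sys.argv[1]),float(sys.argv[2]); p=np.load("p.npy"); o=get_obs()
Rt=R.from_quat(o["tool_rot"]); T=w(p,arm(a,.2,z))[0]
th=p[2]+np.pi+a-.75-np.pi/2   # tool y direction
y=np.array([np.cos(th),np.sin(th),0]); zz=np.array([0,0,-1.]); Rg=R.from_matrix(np.c_[np.cross(y,zz),y,zz])
print("now",o["time"],o["position"],"F",o["ft_force"].round(2),"w",o["grip_width"],"gf",o["grip_force"],"target",T)
print("shift",(Rt.inv().apply(T-o["position"])/.08).round(3),"turn",((Rt.inv()*Rg).as_rotvec()/(np.pi/2)).round(3))
E
python3 plan.py 0 0.16
```

```text
time: 1.1
position: [0.2698, 0.4451, 0.2446]
tool_rot: [0.114, 0.993, -0.001, 0.0]
ft_force: [-0.9, -0.6, -0.5]
grip_width: 0.0556
grip_force: 0.0
time: 2.18
position: [0.526, 0.1227, 0.2449]
tool_rot: [0.116, 0.993, -0.0, 0.002]
ft_force: [0.2, -0.6, -0.4]
grip_width: 0.0498
grip_force: 0.0
now 2.1833 [0.52595105 0.12268416 0.2449194 ] F [ 0.22 -0.62 -0.42] w 0.049848273562194415 gf 0.0 target [0.5673939  0.07071152 0.16      ]
shift [-0.649 -0.512  1.065] turn [0.001 0.003 0.558]
```

```bash
python3 -m inch '[-0.2,-0.15,0.2,0,0,0.07,-0.4,-0.3,0.4,0,0,0.14,-0.65,-0.51,0.6,0,0,0.21,-0.65,-0.51,0.8,0,0,0.28,-0.65,-0.51,1,0,0,0.35,-0.65,-0.51,1,0,0,0.42,-0.65,-0.51,1,0,0,0.49,-0.65,-0.51,1,0,0,0.558,-0.65,-0.51,1,0,0,0.558]' >/dev/null; python3 plan.py 0 0.098
python3 - <<'E'
from h import *
for n,(x0,y0,x1,y1) in dict(side=(200,110,360,230),top=(200,140,360,260)).items():
    im=camera(n)[:,:,::-1]; cv2.imwrite(f"pics/{n}1.png",cv2.resize(im[y0:y1,x0:x1],None,fx=4,fy=4,interpolation=cv2.INTER_CUBIC))
E
```

```text
now 2.9333 [0.56281685 0.07574676 0.16442865] F [-0.59 -0.46 -0.62] w 0.05015978031713479 gf 0.0 target [0.5673939  0.07071152 0.098     ]
shift [-0.083  0.023  0.83 ] turn [-0.    -0.     0.003]
```

View pics/side1.png

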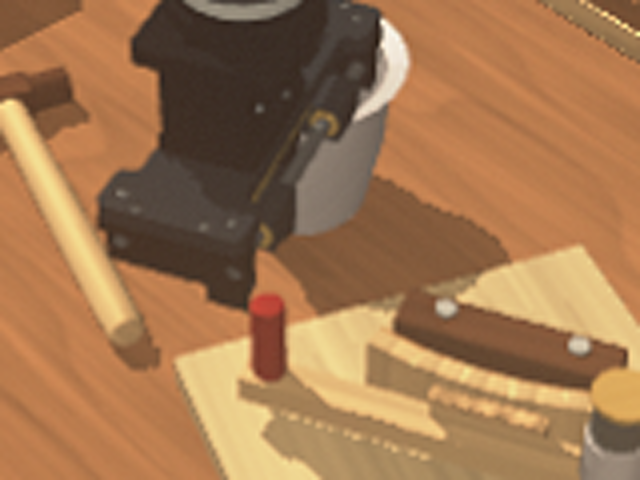

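The picture shows the gripper above and behind the handle, with the near fingertip at about (261,184). I'll check that against the projection.

```bash
python3 -c "
from h import *
o=get_obs();Rm=R.from_quat(o['tool_rot']).as_matrix();P=o['position']+.022*Rm[:,2]
Q=[P,P-.033*Rm[:,1],P+.033*Rm[:,1]]
print(proj('side',Q),proj('top',Q))"
```

```text
[[262.73989978 176.49873584]
 [256.6785219  186.77097183]
 [268.5465117  166.66274896]] [[264.59675033 205.82583939]
 [270.00485117 217.27520881]
 [259.22038083 194.44228127]]
```

View pics/top1.png

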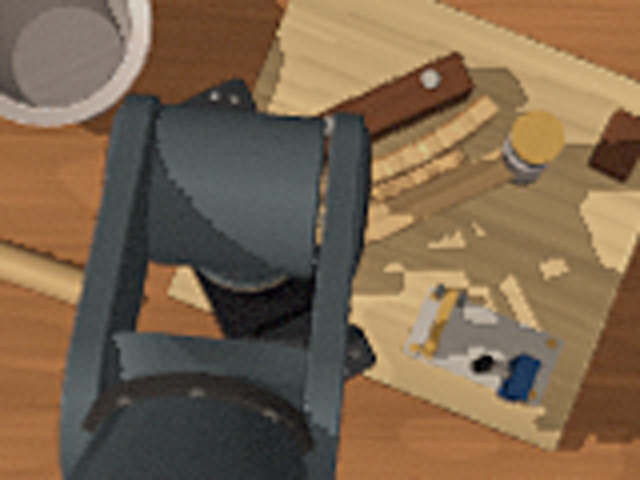

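The top view shows the wrist over the handle, which fits the projection. I'll re-read the settled pose before descending.

```bash
python3 plan.py 0 0.098
```

```text
now 3.0333 [0.56303063 0.07553925 0.16465772] F [-0.19 -0.52  0.75] w 0.05027182097994454 gf 0.0 target [0.5673939  0.07071152 0.098     ]
shift [-0.079  0.021  0.833] turn [-0.    -0.     0.006]
```

```bash
python3 -m inch '[-0.08,0.02,0.15,0,0,0,-0.08,0.02,0.35,0,0,0,-0.08,0.02,0.55,0,0,0,-0.08,0.02,0.72,0,0,0,-0.08,0.02,0.83,0,0,0,-0.08,0.02,0.83,0,0,0,-0.08,0.02,0.83,0,0,0]' >/dev/null; python3 plan.py 0 0.098
```

```text
now 3.6167 [0.56755315 0.06979215 0.09749508] F [-0.05 -0.36 -0.13] w 0.050454297806487025 gf 0.0 target [0.5673939  0.07071152 0.098     ]
shift [ 0.011  0.003 -0.006] turn [-0.001 -0.     0.004]
```

```bash
python3 -m inch '[0,0,0,0,0,0,0,0,0,0,0,0,0,0,0,0,0,0,0,0,0,0,0,0,0,0,0,0,0,0,0,0,0,0,0,0,0,0,0,0,0,0,0,0,0,0,0,0]' 5 30 >/dev/null; python3 plan.py 0 0.098
python3 -m inch '[0,0,-0.05,0,0,0,0,0,-0.1,0,0,0,0,0,-0.15,0,0,0,0,0,-0.15,0,0,0]' ; python3 plan.py 0 0.121
```

```text
now 4.2833 [0.56851257 0.07022199 0.09852242] F [1.32 1.36 0.96] w 0.019128259724627623 gf 29.998777506134502 target [0.5673939  0.07071152 0.098     ]
shift [ 0.012 -0.01   0.007] turn [0.001 0.    0.003]
time: 4.62
position: [0.5688, 0.0694, 0.1109]
tool_rot: [0.525, 0.851, 0.0, 0.001]
ft_force: [4.3, -2.9, -4.3]
grip_width: 0.019
grip_force: 30.0
now 4.6167 [0.56875463 0.06938648 0.11090808] F [ 4.34 -2.93 -4.28] w 0.018997119479528837 gf 30.000258885556832 target [0.5673939  0.07071152 0.121     ]
shift [ 0.022 -0.008 -0.126] turn [0.001 0.001 0.003]
```

```bash
python3 -m inch '[0,0,-0.06,0,0,0,0,0,-0.12,0,0,0,0,0,-0.13,0,0,0,0,0,-0.13,0,0,0]' >/dev/null; python3 plan.py 0 0.1212
python3 -m inch '[-0.002,-0.1,0,0,0,-0.0255,-0.008,-0.2,0,0,0,-0.051,-0.018,-0.3,0,0,0,-0.0764,-0.032,-0.398,0,0,0,-0.102,-0.05,-0.497,0,0,0,-0.1273,-0.072,-0.594,0,0,0,-0.1528,-0.097,-0.691,0,0,0,-0.178,-0.127,-0.786,0,0,0,-0.204,-0.161,-0.881,0,0,0,-0.229,-0.197,-0.974,0,0,0,-0.2546,-0.197,-0.974,0,0,0,-0.2546]' >/dev/null; python3 plan.py 0.4 0.1212
```

```text
now 4.95 [0.56845608 0.06940375 0.12087842] F [ 4.19 -3.83 -4.66] w 0.01923153728126737 gf 30.002605619374663 target [0.5673939  0.07071152 0.1212    ]
shift [ 0.021 -0.004 -0.004] turn [0.001 0.001 0.003]
now 5.8667 [0.50687738 0.02067162 0.12090019] F [ 8.15  2.1  -5.16] w 0.019150820876856378 gf 30.018265368416905 target [0.5046731  0.02191375 0.1212    ]
shift [ 0.031 -0.006 -0.004] turn [0.003 0.002 0.003]
```

```bash
python3 -m inch '[-0.017,-0.1,0,0,0,-0.0255,-0.023,-0.2,0,0,0,-0.051,-0.033,-0.3,0,0,0,-0.0764,-0.047,-0.398,0,0,0,-0.102,-0.065,-0.497,0,0,0,-0.1273,-0.087,-0.594,0,0,0,-0.1528,-0.112,-0.691,0,0,0,-0.178,-0.142,-0.786,0,0,0,-0.204,-0.142,-0.786,0,0,0,-0.204]' >/dev/null; python3 plan.py 0.72 0.1212
python3 - <<'E'
from h import *
o=get_obs(); Rm=R.from_quat(o["tool_rot"]); print("tool F",Rm.inv().apply(o["ft_force"]))
im=camera("side")[:,:,::-1]; cv2.imwrite("pics/side2.png",cv2.resize(im[150:290,220:400],None,fx=4,fy=4,interpolation=cv2.INTER_CUBIC))
E
```

```text
now 6.6167 [ 0.47409743 -0.03369525  0.12064401] F [ 6.39  6.03 -3.95] w 0.018790644952726355 gf 30.04837340209633 target [ 0.47138514 -0.03242848  0.1212    ]
shift [ 0.037  0.002 -0.007] turn [0.002 0.001 0.002]
tool F [-3.63793909  7.97463328  3.98939977]
```

View pics/side2.png

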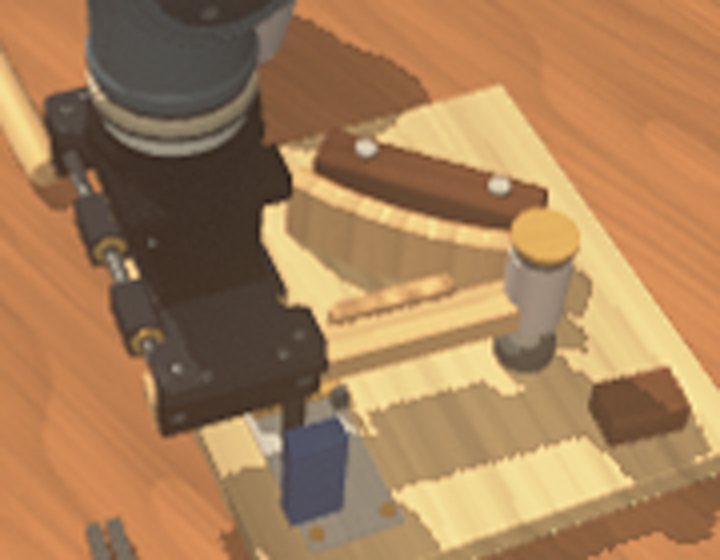

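The picture shows the lifted arm over the catch unit, short of the roller and blue block at crop (300,440), with the blank and offcut undisturbed. Now I'll draw in fine steps and watch the tangential force.

```bash
cat > st.py <<'E'
from h import *
p=np.load("p.npy"); o=get_obs(); f=R.from_quat(o["tool_rot"]).inv().apply(o["ft_force"]); d=o["position"][:2]-p[:2]
a=(np.arctan2(d[1],d[0])-p[2]-np.pi+.75+np.pi)%(2*np.pi)-np.pi
print(f"t {o['time']:.2f} a {a:.4f} r {np.hypot(*d):.4f} z {o['position'][2]:.4f} F x {f[0]:.2f} y {f[1]:.2f} z {f[2]:.2f} excess {f[1]-4.5-6*a:.2f} w {o['grip_width']*1000:.1f}")
E
python3 st.py
python3 -m inch '[0,-0.025,0,0,0,-0.0064,0,-0.025,0,0,0,-0.0064,0,-0.025,0,0,0,-0.0064]' >/dev/null; python3 st.py
python3 -m inch '[0,-0.025,0,0,0,-0.0064,0,-0.025,0,0,0,-0.0064,0,-0.025,0,0,0,-0.0064]' >/dev/null; python3 st.py
python3 -m inch '[0,-0.025,0,0,0,-0.0064,0,-0.025,0,0,0,-0.0064,0,-0.025,0,0,0,-0.0064]' >/dev/null; python3 st.py
```

```text
t 6.67 a 0.7186 r 0.1970 z 0.1207 F x -3.83 y 8.16 z 3.27 excess -0.65 w 19.3
t 6.92 a 0.7261 r 0.1970 z 0.1207 F x -4.17 y 7.44 z 4.02 excess -1.42 w 19.3
t 7.17 a 0.7360 r 0.1970 z 0.1206 F x -4.27 y 7.77 z 4.60 excess -1.15 w 18.9
t 7.42 a 0.7460 r 0.1970 z 0.1206 F x -4.83 y 8.24 z 4.80 excess -0.74 w 19.2
```

```bash
python3 -m inch '[0,-0.025,0,0,0,-0.0064,0,-0.025,0,0,0,-0.0064,0,-0.025,0,0,0,-0.0064]' >/dev/null; python3 st.py
python3 -m inch '[0,-0.025,0,0,0,-0.0064,0,-0.025,0,0,0,-0.0064,0,-0.025,0,0,0,-0.0064]' >/dev/null; python3 st.py
python3 -m inch '[0,-0.012,0,0,0,-0.0032,0,-0.012,0,0,0,-0.0032,0,-0.012,0,0,0,-0.0032]' >/dev/null; python3 st.py
```

```text
t 7.67 a 0.7560 r 0.1970 z 0.1206 F x -4.43 y 8.68 z 4.82 excess -0.36 w 19.2
t 7.92 a 0.7661 r 0.1970 z 0.1206 F x -4.72 y 8.30 z 4.31 excess -0.79 w 19.4
t 8.17 a 0.7708 r 0.1970 z 0.1206 F x -5.10 y 9.09 z 5.54 excess -0.03 w 18.9
```

```bash
python3 -m inch '[0,0,0,0,0,0,0,0,0,0,0,0]' >/dev/null; python3 st.py
for i in 1; do :; done
python3 -m inch '[0,-0.012,0,0,0,-0.0032,0,-0.012,0,0,0,-0.0032,0,-0.012,0,0,0,-0.0032]' >/dev/null; python3 st.py
python3 -m inch '[0,-0.012,0,0,0,-0.0032,0,-0.012,0,0,0,-0.0032,0,-0.012,0,0,0,-0.0032]' >/dev/null; python3 st.py
```

```text
t 8.33 a 0.7707 r 0.1970 z 0.1206 F x -6.07 y 8.51 z 5.26 excess -0.62 w 19.0
t 8.58 a 0.7755 r 0.1970 z 0.1206 F x -4.43 y 8.16 z 4.77 excess -1.00 w 19.3
t 8.83 a 0.7804 r 0.1971 z 0.1206 F x -4.72 y 7.98 z 5.25 excess -1.21 w 19.1
```

```bash
python3 -m inch '[0,-0.012,0,0,0,-0.0032,0,-0.012,0,0,0,-0.0032,0,-0.012,0,0,0,-0.0032]' >/dev/null; python3 st.py
python3 -m inch '[0,-0.012,0,0,0,-0.0032,0,-0.012,0,0,0,-0.0032,0,-0.012,0,0,0,-0.0032]' >/dev/null; python3 st.py
python3 -m inch '[0,-0.012,0,0,0,-0.0032,0,-0.012,0,0,0,-0.0032,0,-0.012,0,0,0,-0.0032]' >/dev/null; python3 st.py
```

```text
t 9.08 a 0.7853 r 0.1971 z 0.1206 F x -4.57 y 9.57 z 4.46 excess 0.36 w 19.3
t 9.33 a 0.7900 r 0.1970 z 0.1206 F x -5.09 y 9.08 z 5.49 excess -0.16 w 19.5
t 9.58 a 0.7949 r 0.1970 z 0.1206 F x -5.07 y 8.88 z 5.42 excess -0.39 w 19.3
```

```bash
python3 -m inch '[0,-0.012,0,0,0,-0.0032,0,-0.012,0,0,0,-0.0032]' >/dev/null; python3 st.py
python3 -m inch '[0,0,0,0,0,0]' >/dev/null; python3 st.py
python3 -m inch '[0,-0.012,0,0,0,-0.0032,0,-0.012,0,0,0,-0.0032]' >/dev/null; python3 st.py
python3 -m inch '[0,0,0,0,0,0]' >/dev/null; python3 st.py
```

```text
t 9.75 a 0.7999 r 0.1970 z 0.1206 F x -4.66 y 9.33 z 5.70 excess 0.03 w 18.7
t 9.83 a 0.7998 r 0.1970 z 0.1206 F x -4.88 y 7.97 z 4.68 excess -1.33 w 19.5
t 10.00 a 0.8047 r 0.1970 z 0.1206 F x -4.69 y 9.03 z 4.30 excess -0.30 w 19.1
t 10.08 a 0.8045 r 0.1971 z 0.1206 F x -5.33 y 8.66 z 3.86 excess -0.67 w 19.1
```

```bash
python3 -m inch '[0,-0.012,0,0,0,-0.0032,0,-0.012,0,0,0,-0.0032]' >/dev/null; python3 st.py
python3 -m inch '[0,0,0,0,0,0]' >/dev/null; python3 st.py
python3 -m inch '[0,-0.012,0,0,0,-0.0032,0,-0.012,0,0,0,-0.0032]' >/dev/null; python3 st.py
python3 -m inch '[0,0,0,0,0,0]' >/dev/null; python3 st.py
```

```text
t 10.25 a 0.8090 r 0.1971 z 0.1206 F x -4.92 y 9.26 z 4.04 excess -0.09 w 19.1
t 10.33 a 0.8087 r 0.1971 z 0.1206 F x -5.02 y 9.40 z 5.36 excess 0.05 w 19.1
t 10.50 a 0.8129 r 0.1972 z 0.1206 F x -4.82 y 10.30 z 5.29 excess 0.93 w 19.4
t 10.58 a 0.8127 r 0.1971 z 0.1206 F x -4.63 y 10.70 z 5.11 excess 1.32 w 19.1
```

```bash
python3 -m inch '[0,-0.012,0,0,0,-0.0032,0,-0.012,0,0,0,-0.0032]' >/dev/null; python3 st.py
python3 -m inch '[0,0,0,0,0,0]' >/dev/null; python3 st.py
python3 - <<'E'
from h import *
for n,(x0,y0,x1,y1) in dict(side=(250,200,350,275),top=(270,180,370,255)).items():
    im=camera(n)[:,:,::-1]; cv2.imwrite(f"pics/{n}3.png",cv2.resize(im[y0:y1,x0:x1],None,fx=6,fy=6,interpolation=cv2.INTER_CUBIC))
a=[cv2.imread(f"pics/{n}3.png") for n in("side","top")]
cv2.imwrite("pics/both3.png",cv2.resize(np.hstack(a),(800,300)))
E
```

```text
t 10.75 a 0.8170 r 0.1972 z 0.1206 F x -5.35 y 10.81 z 4.98 excess 1.41 w 19.6
t 10.83 a 0.8167 r 0.1972 z 0.1206 F x -5.78 y 10.18 z 4.81 excess 0.78 w 19.2
```

View pics/side3.png

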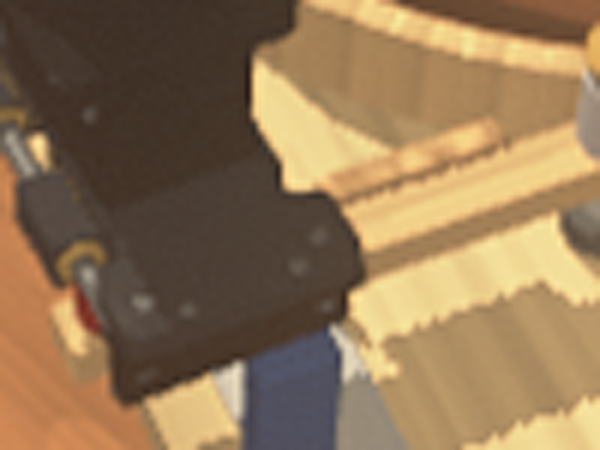

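The picture shows the lifted arm lying against the roller, just before the blue block. The excess force has risen about 1.8 N and the motion per step has shrunk, so the arm has met the buffer. Lowering now.

```bash
python3 -m inch '[0,0,0.03,0,0,0,0,0,0.06,0,0,0,0,0,0.09,0,0,0,0,0,0.11,0,0,0,0,0,0.11,0,0,0]' >/dev/null; python3 st.py
python3 -m inch '[0,0,0.02,0,0,0,0,0,0.04,0,0,0,0,0,0.06,0,0,0,0,0,0.08,0,0,0,0,0,0.1,0,0,0,0,0,0.11,0,0,0,0,0,0.11,0,0,0]' >/dev/null; python3 st.py
```

```text
t 11.35 a 0.8169 r 0.1971 z 0.1117 F x -5.02 y 11.20 z 5.05 excess 1.79 w 19.2
t 11.93 a 0.8171 r 0.1971 z 0.1030 F x -5.60 y 11.19 z 3.64 excess 1.78 w 18.8
```

```bash
python3 -m inch '[0,0,0.015,0,0,0,0,0,0.03,0,0,0,0,0,0.04,0,0,0,0,0,0.04,0,0,0]' >/dev/null; python3 st.py
python3 -m inch '[0,0,0.01,0,0,0,0,0,0.02,0,0,0,0,0,0.02,0,0,0]' >/dev/null; python3 st.py
```

```text
t 12.27 a 0.8170 r 0.1973 z 0.0999 F x -4.80 y 11.21 z 3.15 excess 1.81 w 19.6
t 12.52 a 0.8170 r 0.1979 z 0.0984 F x -4.59 y 10.79 z 0.39 excess 1.39 w 19.4
```

```bash
python3 -m inch '[0,0,0.008,0,0,0,0,0,0.008,0,0,0]' >/dev/null; python3 st.py
python3 -m inch '[0,0,0.008,0,0,0,0,0,0.008,0,0,0]' >/dev/null; python3 st.py
```

```text
t 12.68 a 0.8170 r 0.1980 z 0.0979 F x -3.14 y 10.37 z -0.19 excess 0.96 w 19.0
t 12.85 a 0.8170 r 0.1982 z 0.0973 F x -2.02 y 11.32 z -1.86 excess 1.91 w 19.1
```

```bash
python3 -m inch '[0,0.012,0,0,0,0.0032,0,0.025,0,0,0,0.0064,0,0.037,0,0,0,0.0096,0,0.037,0,0,0,0.0096]' >/dev/null; python3 st.py
python3 -m inch '[0,0.012,0,0,0,0.0032,0,0.025,0,0,0,0.0064,0,0.025,0,0,0,0.0064]' >/dev/null; python3 st.py
python3 -m inch '[0,0.012,0,0,0,0.0032,0,0.012,0,0,0,0.0032]' >/dev/null; python3 st.py
python3 -m inch '[0,0.012,0,0,0,0.0032,0,0.012,0,0,0,0.0032]' >/dev/null; python3 st.py
```

```text
t 13.18 a 0.8036 r 0.1983 z 0.0973 F x -2.74 y 8.30 z -0.92 excess -1.02 w 19.4
t 13.43 a 0.7938 r 0.1983 z 0.0973 F x -1.56 y 8.68 z -0.97 excess -0.58 w 19.7
t 13.60 a 0.7892 r 0.1983 z 0.0973 F x -1.88 y 8.56 z -1.49 excess -0.68 w 19.6
t 13.77 a 0.7843 r 0.1983 z 0.0973 F x -1.55 y 7.66 z -0.69 excess -1.54 w 19.3
```

```bash
python3 -m inch '[0,0.012,0,0,0,0.0032,0,0.012,0,0,0,0.0032]' >/dev/null; python3 st.py
python3 -m inch '[0,0.012,0,0,0,0.0032,0,0.012,0,0,0,0.0032]' >/dev/null; python3 st.py
python3 -m inch '[0,0.006,0,0,0,0.0016,0,0.006,0,0,0,0.0016]' >/dev/null; python3 st.py
```

```text
t 13.93 a 0.7796 r 0.1983 z 0.0974 F x -2.14 y 8.93 z -1.33 excess -0.25 w 19.2
t 14.10 a 0.7770 r 0.1983 z 0.0973 F x -1.56 y 5.81 z -1.17 excess -3.36 w 19.6
t 14.27 a 0.7761 r 0.1983 z 0.0974 F x -1.36 y 4.97 z -1.80 excess -4.19 w 19.4
```

```bash
python3 -m inch '[0,0.01,0,0,0,0,0,0.01,0,0,0,0]' >/dev/null; python3 st.py
python3 -m inch '[0,0.006,0,0,0,0,0,0.006,0,0,0,0]' >/dev/null; python3 st.py
```

```text
t 14.43 a 0.7752 r 0.1983 z 0.0972 F x -1.01 y 3.69 z -2.51 excess -5.46 w 19.2
t 14.60 a 0.7751 r 0.1984 z 0.0971 F x -0.49 y 3.62 z -3.72 excess -5.53 w 18.9
```

```bash
python3 -m inch '[0,0.01,-0.003,0,0,0,0,0.01,-0.003,0,0,0]' >/dev/null; python3 st.py
python3 -m inch '[0,0.01,0,0,0,0,0,0.01,0,0,0,0]' >/dev/null; python3 st.py
```

```text
t 14.77 a 0.7736 r 0.1984 z 0.0971 F x 0.51 y 0.97 z -3.36 excess -8.17 w 18.8
t 14.93 a 0.7716 r 0.1984 z 0.0970 F x 1.17 y -1.66 z -2.86 excess -10.79 w 19.3
```

```bash
python3 -m inch '[0,-0.006,-0.008,0,0,0,0,-0.006,-0.008,0,0,0]' >/dev/null; python3 st.py
python3 -m inch '[0,0,0,0,0,0,0,0,0,0,0,0,0,0,0,0,0,0]' 24 >/dev/null; python3 st.py
python3 -m inch '[0,0,0,0,0,0,0,0,0,0,0,0,0,0,0,0,0,0,0,0,0,0,0,0,0,0,0,0,0,0]' 50 >/dev/null; python3 st.py
```

```text
t 15.10 a 0.7724 r 0.1982 z 0.0975 F x 0.07 y -0.22 z -1.41 excess -9.36 w 19.1
t 15.35 a 0.7716 r 0.1978 z 0.0976 F x 0.18 y -0.38 z -0.46 excess -9.51 w 23.5
t 15.77 a 0.7713 r 0.1977 z 0.0977 F x 0.19 y -0.56 z 0.00 excess -9.69 w 47.1
```

Released with near-zero force. Now I'll retreat straight up, swing away, and look.

```bash
python3 -m inch '[0,0,-0.1,0,0,0,0,0,-0.3,0,0,0,0,0,-0.6,0,0,0,0,0,-1,0,0,0,0,0,-1,0,0,0]' >/dev/null; python3 st.py
python3 -m inch '[0.3,0.3,-0.4,0,0,0,0.6,0.6,-0.8,0,0,0,1,0.9,-1,0,0,0,1,0.9,-1,0,0,0]' >/dev/null
python3 -m inch '[0.4,0.4,0,0,0,0,0.8,0.8,0,0,0,0,1,1,0,0,0,0,1,1,0,0,0,0,1,1,0,0,0,0]'
python3 - <<'E'
from h import *
a=[]
for n,(x0,y0,x1,y1) in dict(side=(240,170,400,300),top=(230,120,390,250)).items():
    im=camera(n)[:,:,::-1]; cv2.imwrite(f"pics/{n}4f.png",im); a.append(cv2.resize(im[y0:y1,x0:x1],(400,325),interpolation=cv2.INTER_CUBIC))
cv2.imwrite("pics/both4.png",np.hstack(a))
E
```

```text
t 16.18 a 0.7703 r 0.1946 z 0.1827 F x -1.15 y 0.30 z 0.03 excess -8.82 w 50.0
time: 16.93
position: [0.3661, 0.1533, 0.2577]
tool_rot: [0.16, 0.987, -0.0, 0.0]
ft_force: [-0.0, 0.2, 0.8]
grip_width: 0.05
grip_force: 0.0
```

View pics/both4.png

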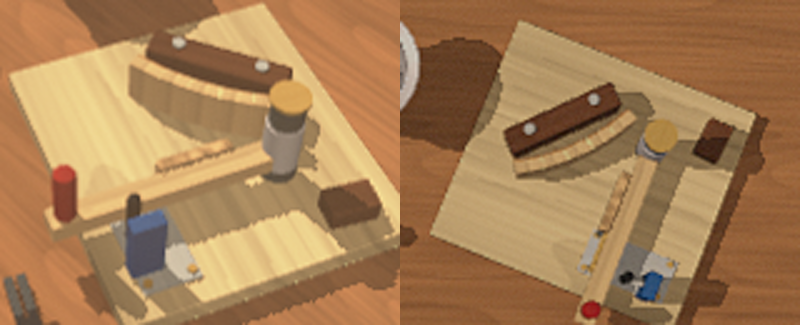

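The arm is down between the brass pin and the roller, with a small gap to the roller. The handle has stayed drawn back at about (590,310) in the composite, and the bystanders are in place.

```bash
python3 -c "
from rig import hand_in; print(hand_in())"
```

```text
the job is handed in; nothing more can be done
None
```

The press is set open and handed in: the arm cleared the pin, just touched the buffer (about 1.3 mm), was lowered fully and eased onto the pin, which held it in the last picture after I let go; the bystanders look unmoved.

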